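# Reset a telescopic reader arm to the yellow format and lock it

### The arm

A 7-joint arm with a two-finger parallel gripper is mounted at the origin on the work surface. World frame = base frame: x ahead of the robot, y to its left, z up, the work surface at z = 0. Lengths are in m, angles in degrees, forces in N, time in s.
With the tool pointing down it reaches from about 0.4 to 0.85 m from the base axis. Payload 10.4 kg.
Tool frame: the origin (TCP) lies at the very end of the fingers, on their centre line; the grasp point (between the pads) lies 19 mm behind it (ctrl.hold_point_z is the distance from the TCP to the grasp point, in m); z points along the fingers, y is the line along which they close (so a half turn about z gives the same grasp; the last joint's range is limited). The gripper opens to 85 mm and grips with 20 to 120 N. Pads are 22 mm wide; open, the fingers measure 114 mm over their backs; the gripper's body (76 mm by 85 mm) begins 54 mm behind the grasp point. The pads swing forward as they close: fully open they stand 13 mm farther back than shut.
Start: joints at [-76.524, 19.034, -3.707, 83.658, 1.238, 77.344, -5.071], TCP at [0.159, 0.604, 0.231] pointing down, gripper open.
Joint ranges: [-148.97, 148.97], [-28.65, 121.19], [-84.17, 76.75], [9.2, 138.47], [-72.65, 252.65], [3.7, 117.97], [-149.18, 149.18]. Speed limits (degrees/s): [127.2, 127.2, 159.86, 159.86, 180, 180, 180].

### API

Orientations are given as a 3x3 rotation matrix whose columns are the frame's x, y, z axes.
In Python, from bench import ctrl, vision gives the robot as it stands.
- The arm moves only by the shell command python3 -m pendant 'ROWS' [FORCE]. ROWS is JSON, a list that holds one entry, the list of rows, each a list of 5 numbers: the shift along the tool's x, y, z in m, then the turn about the tool's z in rad, then the gripper's target within -1 to 1 (shut at 1, half-way at 0, fully open at -1). A call has 1 to 12 rows; each row is the pose to reach, as a shift and turn from the pose commanded when the call began, along the tool's axes at that moment; what a row does not reach only later rows make up. A row lasts 1/12 s, in which the tool goes at most 41.7 mm and 7.16 degrees, less where a joint would pass 70% of its speed; a pose out of reach is approached as far as the arm can. A call with a gripper value outside its range is refused whole. The fingers move at their own pace and stop on an object; FORCE is the grip in N (left out, the last holds). Time passes only in rows, so rows that repeat a pose let the fingers close. It gives the time, the measured TCP pose, the force, the opening and the grip force at its end, in the units of the state.
- ctrl.get_obs(): the state, without advancing time (a new reading comes with each control period).
- vision.camera(name): name is "scene" or "top"; returns the picture (480x640x3 uint8, blue, green, red); there is no depth.
- vision.camera_params(name): a dict with "K" (3x3 intrinsics, pixels), "world_from_camera" (4x4, takes a point from camera to world coordinates). Camera axes: x right, y down, z forward; pixel columns grow to the right and rows downward; lengths in m; the calibration is good to about 2 mm. A picture is of the moment at which its call begins. camera_params takes no time and is no camera call.
- ctrl.hand_in(): hands the job in; it is judged then, once.
The state is a dict: "time": time; "joint_positions": joint angles; "qd": joint speeds; "joint_efforts": joint torques, N m; "eef_pos": TCP position; "ee_rot": TCP orientation; "force": force on the tool from outside, world axes, zero at the start; "ft_torque": the same for the moment, N m; "grip_width": finger opening in m; "grip_force": force on a finger pad.
Only numpy, scipy, OpenCV 4.12 (cv2) and the standard library are available. Lean on these libraries where they do the work, as an engineer would, in place of code of your own. Each camera call takes 0.05 s, during which the arm holds its last target. There are 200 camera calls.

### The job

The code reader on the telescopic arm is set for the wrong tubes. Press in the red spring button on the sloping tube, slide it along until it pops up again through the hole beside the yellow flag, and after that swing the orange clamp lever over and fully down across the tube to lock it. Leave everything else on the bench where it is.

Things in the scene. Friction and masses are not known exactly. Their poses are not given: they have to be found in the camera images.
- stand: Fixed stand of the telescopic arm, grey base plate 160 x 420 x 8 mm. Origin on the bench surface; its y axis is the direction in which the arm slides out, x points across the tube (away from the robot at yaw 0), z up. It carries a white square sleeve, section 50 x 44 mm, lying level along y from -150 to +225 mm, its axis at x = 0, z = 75 mm.
- face (a point): Point on the sleeve's slotted face, above its axis at stand y = 0. The face is canted 30 degrees from level towards the stand's -x side: its outward normal, this point's z axis, is (-0.5, 0, 0.866) in the stand's frame; point y runs along the slide. The face has a 20 mm wide slot along it and four 34 mm square holes centred at y = -75, -25, +25, +75 mm.
- lamp (a point): Centre of the underside of a fixed LED bar over the sleeve: 28 mm wide, 21 mm high, at x = 8 to 36, z = 183 to 204, y = -165 to +105 mm in the stand's frame, held by a post at x = 78, y = -155 mm. It leaves no room for an upright gripper over the red button, only for one leaning back, square to the canted face.
- snap_top (a point): Centre of the top of the red button's thumb cap, 24 mm long along the slide, 16 mm across, 26 mm tall, always sticking up through the slot; press it on top or pinch it. Popped up, this point is 30 mm above the face. Axes as face. Below the cap a 28 x 28 x 8 mm shoulder fills a hole, 4 mm proud of the face when popped up, with 3 mm of play each way along the slide.
- snap (a joint): How far the red button is pressed in, square to the face, in m: 0 popped up, 0.011 fully in. Spring: 5 N at 0, 8 N at 9 mm. It must be in by 7 mm or more for the shoulder to pass under the lips between holes; under a lip it stays in (about 0.007) and springs up by itself in the next hole if not held down.
- reach (a joint): How far the inner tube, which carries the button and a white reader head 75 x 70 x 85 mm on its +y end, is slid out along the stand's +y, in m: 0 in the first hole (y = -75 mm), 0.05, 0.10 and 0.15 in the others. It slides against about 2 N of friction and stays where it is left. At the start it is in the first hole.
- flag_yellow: Yellow flag: fixed post 8 mm thick and 114 mm tall with a yellow knob 28 mm wide on top, standing on the base plate 78 mm behind the sleeve's axis (stand x = +78 mm), exactly level with one of the holes at y = -25, +25 or +75 mm. Origin at its foot, axes as the stand's. It marks the hole to be used: the button belongs at the same place along the stand's y axis.
- flag_blue: Like the yellow flag, but blue: marks another hole, not wanted.
- flag_grey: Like the yellow flag, but grey: marks another hole, not wanted.
- clamp (a joint): Angle of the orange clamp lever in rad: 0 upright, growing as it swings over towards the stand's -x side; 1.55 is its stop, lying level across the sleeve (locked). It starts near upright (-0.3 to 0.3) and stays where it is left (friction about 0.15 N m).
- clamp_hinge (a point): The clamp lever's hinge, at x = 50, y = 190, z = 120 mm in the stand's frame; its axis is parallel to the stand's y axis.
- clamp_tip (a point): Tip of the clamp lever, 125 mm from the hinge. The orange handle is 18 mm thick and 22 mm wide and covers the outer 92 mm of it.
- tube_lying: Bystander: a sample tube with a teal cap, 121 mm long, 17 mm thick, lying on the bench on the robot's side of the stand. Origin at the middle of its underside, x along it.
- tube_rack: Bystander: white rack 60 x 130 mm with eight teal-capped tubes, 116 mm tall, behind the stand. Origin under its centre.
- beaker: Bystander: yellow plastic beaker, 76 mm wide, 100 mm tall. Origin under its centre.
- bottle: Bystander: white bottle, 64 mm wide, 160 mm tall. Origin under its centre.
- jar: Bystander: amber jar, 60 mm wide, 80 mm tall. Origin under its centre.
- tip_box: Bystander: blue box 85 x 120 x 55 mm. Origin under its centre.
- pen: Bystander: black marker pen 130 mm long, 14 mm thick, lying on the bench. Origin at the middle of its underside.

How it is judged:
By the outcome, as a careful person would: the job done as asked, in the order asked, and still so for the second after the job is handed in, with the robot touching nothing.
It also fails if it takes over 51 s, if anything falls off the work surface, if the arm or the gripper's body presses on something with over 40 N, if the wrist force passes 120 N, or if a joint passes its speed limit or range.

## Working session

There is one attempt and no reset: what is moved stays moved. The work goes in short steps, Python scripts to look and compute and a shell command to move; the robot and the scene stay as the last step left them, time stands still between calls to the robot, and variables do not carry over. Pictures are saved under pics/ and viewed, at most 10 in all, crops included, and the job is handed in when it is done.

```bash
ls; mkdir -p pics
python3 - <<'E'
from bench import ctrl, vision
import cv2,numpy as np
np.set_printoptions(precision=4,suppress=True)
for n in("scene","top"):
    im=vision.camera(n);cv2.imwrite(f"pics/{n}0.png",im)
    p=vision.camera_params(n);print(n,np.array(p["K"]),np.array(p["world_from_camera"]))
o=ctrl.get_obs();print(o,ctrl.hold_point_z)
E
```

```text
pics
scene [[507.8725   0.     317.1677]
 [  0.     507.8725 243.5169]
 [  0.       0.       1.    ]] [[-0.783   0.3518 -0.513   1.2089]
 [ 0.622   0.4508 -0.6402  0.8194]
 [ 0.006  -0.8204 -0.5718  0.9043]
 [ 0.      0.      0.      1.    ]]
top [[457.7599   0.     314.1253]
 [  0.     457.7599 239.2565]
 [  0.       0.       1.    ]] [[-0.0053 -0.9927  0.1202  0.4017]
 [-1.      0.0057  0.0033 -0.0159]
 [-0.004  -0.1201 -0.9927  1.2365]
 [ 0.      0.      0.      1.    ]]
{'time': 0.1, 'joint_positions': array([-76.5235,  19.0677,  -3.7096,  83.7021,   1.2381,  77.3431,
        -5.0704]), 'qd': array([-0.0202, -0.063 ,  0.0078, -0.1069,  0.1513, -0.1149, -0.0558]), 'joint_efforts': array([  0.0003, -62.6748,   0.0485, -39.2427,   0.0162,   0.007 ,
        -0.    ]), 'eef_pos': array([0.1592, 0.604 , 0.2306]), 'ee_rot': array([[-0.967 ,  0.2549, -0.0003],
       [ 0.2549,  0.967 , -0.0012],
       [-0.0001, -0.0013, -1.    ]]), 'force': array([ 0.6318, -0.4989,  0.1062]), 'ft_torque': array([-0.0032,  0.0232,  0.0322]), 'grip_force': 0.0, 'grip_width': 0.08562402580719707} 0.0187
```

View pics/scene0.png

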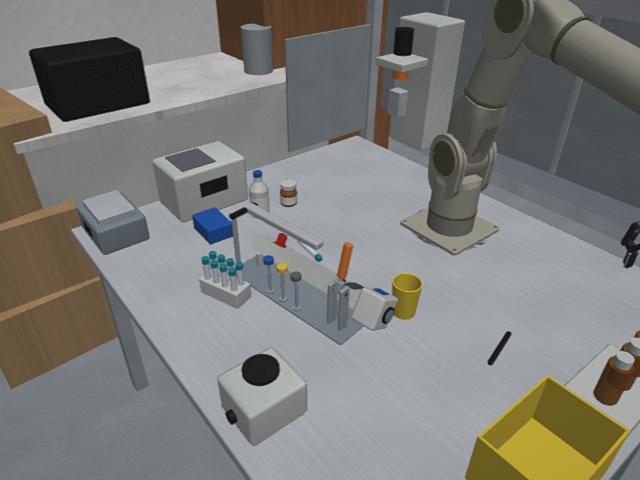

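View pics/top0.png

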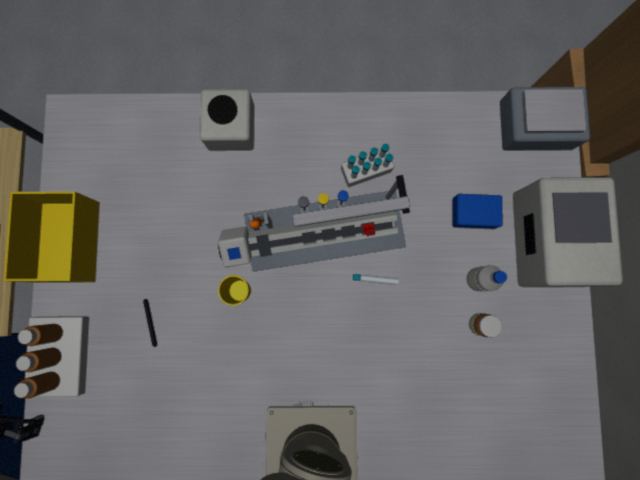

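The scene picture shows the red cap at (281,241), the orange lever at (345,261) and the flags blue (269,261), yellow (282,268) and grey (296,277). In the top picture the cap is at (369,229), the yellow knob at (323,199) and the grey base plate spans about (245,192) to (405,270). The yellow flag is the middle one.

```bash
cat > h.py <<'E'
import cv2,numpy as np
from bench import ctrl,vision
np.set_printoptions(precision=4,suppress=True)
P={n:vision.camera_params(n) for n in("scene","top")}
def ray(n,u,v):
    K=np.array(P[n]["K"]);T=np.array(P[n]["world_from_camera"])
    d=T[:3,:3]@np.linalg.solve(K,[u,v,1]);return T[:3,3],d/np.linalg.norm(d)
def plane(n,u,v,z):
    c,d=ray(n,u,v);return c+d*(z-c[2])/d[2]
def tri(a,b):
    A=np.zeros((3,3));y=np.zeros(3);L=[ray("scene",*a),ray("top",*b)]
    for c,d in L:
        M=np.eye(3)-np.outer(d,d);A+=M;y+=M@c
    p=np.linalg.solve(A,y);return p,[np.linalg.norm(np.cross(p-c,d)) for c,d in L]
def proj(n,p):
    K=np.array(P[n]["K"]);T=np.linalg.inv(np.array(P[n]["world_from_camera"]))
    q=K@(T[:3,:3]@p+T[:3,3]);return q[:2]/q[2]
def blobs(im,lo,hi,box,mn=8):
    x0,y0,x1,y1=box;h=cv2.cvtColor(im,cv2.COLOR_BGR2HSV)[y0:y1,x0:x1]
    m=cv2.inRange(h,np.array(lo),np.array(hi))
    n,l,s,c=cv2.connectedComponentsWithStats(m)
    return [(c[i]+[x0,y0],s[i][:5]+[x0,y0,0,0,0]) for i in range(1,n) if s[i][4]>=mn]
E
python3 - <<'E'
from h import *
S=cv2.imread("pics/scene0.png");T=cv2.imread("pics/top0.png")
col=dict(red=((0,180,90),(4,255,255)),red2=((174,150,90),(180,255,255)),orange=((6,170,90),(16,255,255)),yellow=((22,150,110),(32,255,255)),blue=((105,150,70),(125,255,255)))
for k,(a,b) in col.items():
    print(k)
    for n,im,box in(("S",S,(220,215,365,330)),("T",T,(215,165,425,285))):
        for c,s in blobs(im,a,b,box): print(n,c,s)
x=cv2.resize(T[170:290,210:420],None,fx=3.8,fy=3.8,interpolation=cv2.INTER_CUBIC);cv2.imwrite("pics/tc.png",x)
x=cv2.resize(S[200:350,210:410],None,fx=4,fy=4,interpolation=cv2.INTER_CUBIC);cv2.imwrite("pics/sc.png",x)
E
```

```text
red
S [280.7586 240.0115] [275 234  11  13  87]
T [367.6667 225.3095] [363 223  11   7  42]
T [368.8056 231.1389] [364 229  11   6  36]
red2
orange
S [344.3741 260.2148] [338 243  14  36 270]
T [254.1579 223.6316] [250 220   9   8  57]
yellow
S [281.561 267.561] [277 263  10  10  82]
T [322.8272 198.5432] [318 194  10  10  81]
T [236.8478 280.6522] [220 275  27  10  92]
blue
S [224.8042 227.7667] [220 215  13  25 240]
S [268.     259.8082] [264 256   9   9  73]
T [342.6386 195.4458] [338 191  10  10  83]
T [233.6518 252.9911] [228 248  12  11 112]
```

View pics/tc.png

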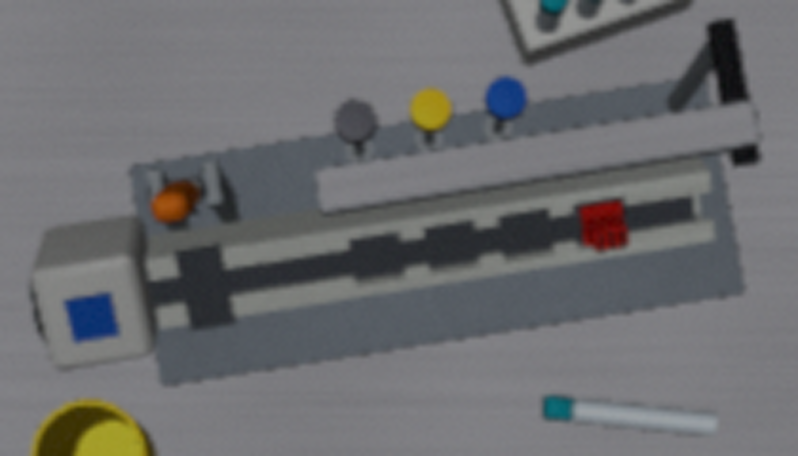

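View pics/sc.png

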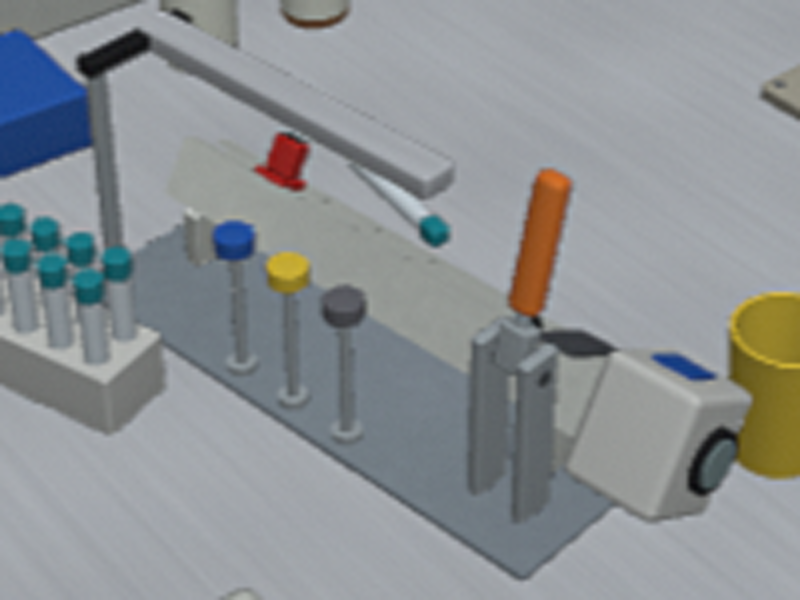

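The top crop shows plate corners at crop pixels (130,165), (162,385) and (743,293). The flags run grey, yellow, blue from left to right, so yellow should be at y=+25. The lever stands near upright with its tip at about crop (172,205), and the reader head's path at left passes above the beaker. The scene crop confirms the flag order and that the button is up under the lamp.

```bash
cat > fit.py <<'E'
from h import *
from scipy.optimize import least_squares
f=lambda c:(c[0]/3.8+210-.4,c[1]/3.8+170-.4)
pts=[((130,165),(.08,.21)),((162,385),(-.08,.21)),((743,293),(-.08,-.21))]
W=[(plane("top",*f(c),.008),s) for c,s in pts]
def sol(extra=[]):
    D=W+extra
    def r(p):
        c,s=np.cos(p[2]),np.sin(p[2])
        return np.concatenate([[c*a-s*b+p[0]-w[0],s*a+c*b+p[1]-w[1]] for w,(a,b) in D])
    q=least_squares(r,[.6,0,.1]);return q.x,r(q.x)
E
python3 - <<'E'
from fit import *
print(sol()); 
kn={"y":((281.6,267.6),(322.8,198.5)),"b":((268,259.8),(342.6,195.4)),"red":((280.8,239.5),(368.2,227.9))}
x,r=sol();print(np.degrees(x[2]))
def tost(p,x):
    c,s=np.cos(x[2]),np.sin(x[2]);d=np.array(p)-[x[0],x[1],0];return np.array([c*d[0]+s*d[1],-s*d[0]+c*d[1],d[2]])
for k,(a,b) in kn.items():
    p,e=tri(a,b);print(k,p,e,tost(p,x))
# joint fit with knobs
K=[(tri(*kn[k])[0],(.078,y)) for k,y in(("y",.025),("b",-.025))]
x,r=sol(K);print(x,np.degrees(x[2]),r)
for k,(a,b) in kn.items(): print(k,tost(tri(a,b)[0],x))
print("lever",tost(tri((344.4,260.2),(254.2,223.6))[0],x))
# scene lever tip, plus predicted snap_top and reprojection
def w(s): c,q=np.cos(x[2]),np.sin(x[2]);return np.array([x[0]+c*s[0]-q*s[1],x[1]+q*s[0]+c*s[1],s[2]])
for b in [(236,290)]: print("beaker",tost(plane("top",*b,.1),x))
for off in (.02,.025,.03): 
  pass
E
```

```text
(array([ 0.5762, -0.0395,  0.1512]), array([ 0.0002,  0.0008, -0.0003,  0.0014,  0.    , -0.0021]))
8.661986373595155
y [ 0.6396 -0.0345  0.1164] [np.float64(0.00022382543647655044), np.float64(0.00022382543647661202)] [ 0.0634 -0.0045  0.1164]
b [ 0.6475 -0.0841  0.1155] [np.float64(0.0004242879996250045), np.float64(0.0004242879996249323)] [ 0.0638 -0.0548  0.1155]
red [ 0.5649 -0.1461  0.1113] [np.float64(0.0006962621253838628), np.float64(0.0006962621253840384)] [-0.0272 -0.1036  0.1113]
[ 0.5709 -0.0518  0.1193] 6.837287862056571 [ 0.0019 -0.0131  0.0007 -0.0075 -0.0122 -0.0128  0.0058  0.0168  0.0038
  0.0167]
y [0.0702 0.0091 0.1164]
b [ 0.0722 -0.0411  0.1155]
red [-0.0171 -0.0929  0.1113]
lever [0.0161 0.1742 0.1986]
beaker [-0.1279  0.2503  0.1   ]
```

View pics/cap.png

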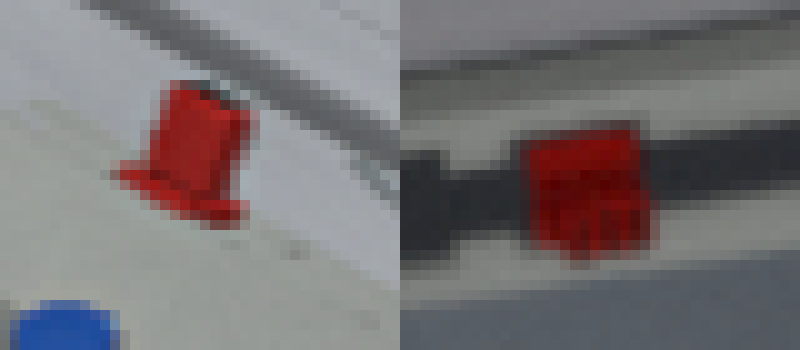

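The left half shows the cap's back top edge, its middle at about scene pixel (283,234). The right half shows that edge at about top pixel (368.7,227.7), and the ridged cap top centred at about (369.3,231.7).

```bash
cat > st.py <<'E'
from h import *
YAW=np.radians(8.8)
C,Sn=np.cos(YAW),np.sin(YAW);R=np.array([[C,-Sn,0],[Sn,C,0],[0,0,1]])
yk=tri((281.6,267.6),(322.8,198.5))[0];bk=tri((268,259.8),(342.6,195.4))[0]
m=(yk+bk)/2;O=m-R@np.array([.078,0,0]);O[2]=0
tost=lambda p:R.T@(np.array(p)-O)
tow=lambda s:O+R@np.array(s)
E
python3 - <<'E'
from st import *
print(O,tost(yk),tost(bk),np.degrees(np.arctan2((bk-yk)[0],-(bk-yk)[1])))
p,e=tri((283.1,234.1),(368.7,227.7));print("backtopedge",tost(p),e)
n=np.array([-.5,0,.866]);u=np.array([.866,0,.5])
for nm,f in(("A rot",np.array([0,0,.075])+.022*n),("B",np.array([0,0,.097])),("C",np.array([0,0,.1004]))):
    t=f+np.array([0,-.075,0])+.03*n
    print(nm,"edge",t+.008*u,"top",t,proj("top",tow(t)),proj("scene",tow(t+.008*u)),proj("top",tow(t+.008*u)))
print("lever tip",tost(tri((348,243.5),(252.5,226))[0]))
for a in(-.3,-.15,0,.15,.3):
    q=np.array([.05,.19,.12])+.125*np.array([-np.sin(a),0,np.cos(a)]);print(a,proj("scene",tow(q)),proj("top",tow(q)))
o=ctrl.get_obs();print("tcp in stand",tost(o["eef_pos"]),"R",R.T@o["ee_rot"])
for k,uv,z in(("beaker",(235,291),.1),("tube",(376,279),.0085),("jar",(488,325),.08),("bottle",(490,279),.12)):print(k,tost(plane("top",*uv,z)))
E
```

```text
[ 0.5665 -0.0712  0.    ] [0.0779 0.0251 0.1164] [ 0.0781 -0.0251  0.1155] 9.071416595100446
backtopedge [-0.0165 -0.0707  0.1294] [np.float64(0.0030322375344403753), np.float64(0.00303223753444053)]
A rot edge [-0.0191 -0.075   0.124 ] top [-0.026 -0.075  0.12 ] [369.8314 232.7085] [281.6805 234.5509] [369.5341 229.726 ]
B edge [-0.0081 -0.075   0.127 ] top [-0.015 -0.075  0.123] [369.1981 228.1656] [278.7481 235.2874] [368.8986 225.166 ]
C edge [-0.0081 -0.075   0.1304] top [-0.015  -0.075   0.1264] [369.3584 227.9654] [278.7018 234.2558] [369.0585 224.9562]
lever tip [0.0178 0.1916 0.2397]
-0.3 [328.7639 256.4626] [249.773  194.5134]
-0.15 [334.2523 251.4068] [250.6712 202.1125]
0 [339.7403 247.3588] [251.7838 210.225 ]
0.15 [345.0819 244.3988] [253.0792 218.6072]
0.3 [350.1435 242.5699] [254.5178 227.0022]
tcp in stand [-0.2991  0.7296  0.2306] R [[-0.9166  0.3998 -0.0005]
 [ 0.3998  0.9166 -0.0012]
 [-0.0001 -0.0013 -1.    ]]
beaker [-0.1139  0.2758  0.1   ]
tube [-0.1388 -0.0852  0.0085]
jar [-0.2959 -0.3304  0.08  ]
bottle [-0.184  -0.3433  0.12  ]
```

The cap matches a face square to the axis (snap_top at about stand (-0.025, -0.075, 0.121)), and yellow is at y=+25. The pendant can't tilt the tool. So I'll open the gripper fully along stand x and press with its +x finger, which keeps the body well to the −x side of the lamp.

```bash
cat > go.py <<'E'
import sys
from st import *
# usage: go.py x y z [angle of tool y in stand, deg]
def rep():
    o=ctrl.get_obs();print("t%.2f"%o["time"],"tcp",tost(o["eef_pos"]),"yawY",np.degrees(np.arctan2(*(R.T@o["ee_rot"])[[1,0],1])).round(2),"F",R.T@o["force"],"w",round(o["grip_width"],4))
    return o
if __name__=="__main__":
    o=rep()
    if len(sys.argv)>3:
        d=np.array([float(v) for v in sys.argv[1:4]])-tost(o["eef_pos"])
        print("shift tool",o["ee_rot"].T@R@d)
    if len(sys.argv)>4:
        a=np.degrees(np.arctan2(*(R.T@o["ee_rot"])[[1,0],1]));print("turn",np.radians(a-float(sys.argv[4])))
E
python3 go.py -.14 .30 .23 0
```

```text
t0.10 tcp [-0.2991  0.7296  0.2306] yawY 66.43 F [ 0.548  -0.5897  0.1062] w 0.0856
shift tool [-0.3176 -0.3301  0.001 ]
turn 1.159466235544936
```

```bash
python3 -m pendant '[[[-0.025,-0.026,0,0.1,-1],[-0.05,-0.052,0,0.2,-1],[-0.077,-0.08,0,0.3,-1],[-0.104,-0.108,0,0.4,-1],[-0.131,-0.136,0,0.5,-1],[-0.158,-0.164,0,0.6,-1],[-0.185,-0.192,0,0.7,-1],[-0.212,-0.22,0,0.8,-1],[-0.24,-0.25,0,0.9,-1],[-0.268,-0.278,0,1.0,-1],[-0.295,-0.306,0,1.1,-1],[-0.318,-0.33,0,1.16,-1]]]' 60; python3 go.py -.14 -.075 .21 0
```

```text
time: 1.1
eef_pos: [0.3835, 0.2015, 0.2312]
ee_rot: [[-0.146, 0.989, -0.0], [0.989, 0.146, 0.0], [0.0, -0.0, -1.0]]
force: [0.7, 1.7, 0.3]
grip_width: 0.0852
grip_force: 0.0
t1.10 tcp [-0.1391  0.2975  0.2312] yawY -0.43 F [0.9756 1.5897 0.3001] w 0.0852
shift tool [-0.3725  0.0019  0.0212]
turn -0.007522178773545888
```

```bash
python3 -m pendant '[[[-0.03,0,0,0,-1],[-0.065,0,0,0,-1],[-0.1,0,0,0,-1],[-0.135,0,0.005,0,-1],[-0.17,0,0.01,0,-1],[-0.205,0,0.015,0,-1],[-0.24,0,0.02,0,-1],[-0.275,0,0.02,0,-1],[-0.31,0,0.02,0,-1],[-0.345,0,0.02,0,-1],[-0.372,0.002,0.02,0,-1],[-0.372,0.002,0.02,0,-1]]]'; python3 go.py -.070 -.075 .165 0
```

```text
time: 2.1
eef_pos: [0.4412, -0.1684, 0.2115]
ee_rot: [[-0.146, 0.989, 0.001], [0.989, 0.146, -0.002], [-0.002, 0.001, -1.0]]
force: [-0.4, -0.6, -0.2]
grip_width: 0.0855
grip_force: 0.0
t2.10 tcp [-0.1387 -0.0769  0.2115] yawY -0.39 F [-0.4508 -0.5301 -0.1902] w 0.0855
shift tool [0.0025 0.0686 0.0466]
turn -0.006831916882273764
```

```bash
python3 -m pendant '[[[0,0.02,0.01,0,-1],[0.002,0.04,0.02,0,-1],[0.002,0.06,0.03,0,-1],[0.002,0.0685,0.047,0,-1],[0.002,0.0685,0.047,0,-1],[0.002,0.0685,0.047,0,-1]]]'
python3 - <<'E'
from go import *
o=rep()
S=vision.camera("scene");T=vision.camera("top")
a=cv2.resize(S[200:260,230:310],None,fx=5,fy=5,interpolation=cv2.INTER_CUBIC);b=cv2.resize(T[190:250,330:410],None,fx=5,fy=5,interpolation=cv2.INTER_CUBIC)
cv2.imwrite("pics/pre.png",np.hstack([a,b]))
E
```

```text
time: 2.6
eef_pos: [0.5078, -0.1507, 0.1635]
ee_rot: [[-0.152, 0.988, -0.003], [0.988, 0.152, -0.001], [-0.0, -0.003, -1.0]]
force: [0.1, -1.1, -0.2]
grip_width: 0.085
grip_force: 0.0
t2.60 tcp [-0.0701 -0.0696  0.1635] yawY -0.05 F [-0.0389 -1.1037 -0.1991] w 0.085
```

View pics/pre.png

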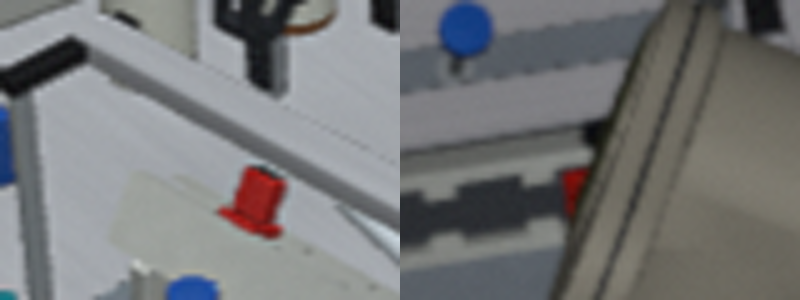

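The fingertip bottom is at about scene pixel (283,219), above the cap; the top view is mostly hidden by the wrist.

```bash
python3 - <<'E'
from go import *
for x in(-.027,-.02,-.013):
  for z in(.1635,.1765): print(x,z,proj("scene",tow([x,-.0696,z])))
E
python3 -m pendant '[[[-0.003,0,0.01,0,-1],[-0.003,0,0.02,0,-1],[-0.003,0,0.028,0,-1],[-0.003,0,0.036,0,-1],[-0.003,0,0.036,0,-1]]]';python3 go.py -.070 -.073 .115 0
```

```text
-0.027 0.1635 [284.6776 222.0474]
-0.027 0.1765 [284.5305 217.9799]
-0.02 0.1635 [282.8216 223.0591]
-0.02 0.1765 [282.664  218.9845]
-0.013 0.1635 [280.9542 224.077 ]
-0.013 0.1765 [280.7859 219.9953]
time: 3.12
eef_pos: [0.5081, -0.1534, 0.1264]
ee_rot: [[-0.152, 0.988, -0.003], [0.988, 0.152, 0.0], [0.001, -0.002, -1.0]]
force: [-0.8, 0.1, -0.9]
grip_width: 0.0856
grip_force: 0.0
t3.12 tcp [-0.0702 -0.0722  0.1264] yawY -0.03 F [-0.7687  0.2502 -0.9102] w 0.0856
shift tool [-0.0008  0.0003  0.0114]
turn -0.0005979025904516181
```

```bash
python3 -m pendant '[[[0,0,0.004,0,-1],[0,0,0.008,0,-1],[0,0,0.011,0,-1],[0,0,0.013,0,-1],[0,0,0.015,0,-1],[0,0,0.015,0,-1]]]';python3 go.py -.070 -.073 .115 0
```

```text
time: 3.62
eef_pos: [0.5091, -0.1537, 0.113]
ee_rot: [[-0.152, 0.988, -0.0], [0.988, 0.152, 0.0], [0.0, -0.0, -1.0]]
force: [-0.1, 0.4, -0.1]
grip_width: 0.0854
grip_force: 0.0
t3.62 tcp [-0.0693 -0.0727  0.113 ] yawY -0.03 F [-0.0148  0.3707 -0.137 ] w 0.0854
shift tool [-0.0003 -0.0007 -0.002 ]
turn -0.0005987101455041536
```

```bash
python3 -m pendant '[[[0,0,0.002,0,-1],[0,0.001,0.004,0,-1],[0,0.001,0.005,0,-1],[0,0.001,0.005,0,-1]]]';python3 go.py
```

```text
time: 3.95
eef_pos: [0.5107, -0.1536, 0.1086]
ee_rot: [[-0.152, 0.988, 0.001], [0.988, 0.152, 0.0], [-0.0, 0.001, -1.0]]
force: [-0.6, 0.5, 4.8]
grip_width: 0.085
grip_force: 2.6
t3.95 tcp [-0.0677 -0.0729  0.1086] yawY -0.03 F [-0.5447  0.5699  4.7663] w 0.085
```

```bash
python3 -m pendant '[[[0,0.001,0.002,0,-1],[0,0.002,0.004,0,-1],[0,0.003,0.006,0,-1],[0,0.004,0.008,0,-1],[0,0.005,0.009,0,-1],[0,0.005,0.009,0,-1]]]';python3 go.py
```

```text
time: 4.45
eef_pos: [0.5154, -0.1531, 0.1002]
ee_rot: [[-0.152, 0.988, 0.0], [0.988, 0.152, 0.001], [0.001, 0.001, -1.0]]
force: [-7.4, 1.3, 14.4]
grip_width: 0.0853
grip_force: 7.7
t4.45 tcp [-0.063  -0.0731  0.1002] yawY -0.06 F [-7.1295  2.3877 14.375 ] w 0.0853
```

```bash
python3 -m pendant '[[[0.002,0,0,0,-1],[0.005,0,0,0,-1],[0.01,0,0,0,-1],[0.015,0,0,0,-1],[0.02,0,0,0,-1],[0.025,0,0,0,-1],[0.025,0,0,0,-1]]]';python3 go.py
python3 - <<'E'
from h import *
S=vision.camera("scene");cv2.imwrite("pics/s2.png",S);T=vision.camera("top");cv2.imwrite("pics/t2.png",T)
for c,s in blobs(S,(0,180,90),(4,255,255),(250,215,345,300),4):print(c,s)
for c,s in blobs(T,(0,180,90),(4,255,255),(280,215,385,250),4):print("T",c,s)
for c,s in blobs(T,(105,150,70),(125,255,255),(180,240,245,270),4):print("head",c,s)
E
```

```text
time: 5.03
eef_pos: [0.5116, -0.1283, 0.1002]
ee_rot: [[-0.152, 0.988, 0.001], [0.988, 0.152, 0.0], [-0.0, 0.001, -1.0]]
force: [-7.4, -0.2, 13.4]
grip_width: 0.0856
grip_force: 7.1
t5.03 tcp [-0.0629 -0.048   0.1002] yawY -0.06 F [-7.3245  0.9256 13.4246] w 0.0856
[286.5435 245.2826] [283 241   8   9  46]
head [223.7719 254.7368] [218 249  13  12 114]
```

The reader head's blue patch moved 9.9 px (about 25 mm), so the tube follows the finger. I'll carry on another 75 mm.

```bash
python3 -m pendant '[[[0.003,0,0,0,-1],[0.009,0,0,0,-1],[0.016,0,0,0,-1],[0.023,0,0,0,-1],[0.03,0,0,0,-1],[0.037,0,0,0,-1],[0.044,0,0,0,-1],[0.051,0,0,0,-1],[0.058,0,0,0,-1],[0.065,0,0,0,-1],[0.071,0,0,0,-1],[0.075,0,0,0,-1]]]';python3 go.py
python3 - <<'E'
from h import *
S=vision.camera("scene");cv2.imwrite("pics/s3.png",S);T=vision.camera("top")
for c,s in blobs(S,(0,180,90),(4,255,255),(250,215,365,320),4):print(c,s)
for c,s in blobs(T,(105,150,70),(125,255,255),(160,240,245,280),4):print("head",c,s)
from st import *
# head patch: start and now, both at same height
for z in(.11,.12,.13):print([tost(plane("top",*c,z))[:2] for c in((233.65,252.99),)])
E
```

```text
time: 6.13
eef_pos: [0.5003, -0.0547, 0.1002]
ee_rot: [[-0.151, 0.989, 0.001], [0.989, 0.151, -0.0], [-0.0, 0.001, -1.0]]
force: [-6.1, -4.2, 13.0]
grip_width: 0.0856
grip_force: 6.8
t6.13 tcp [-0.0629  0.0264  0.1002] yawY -0.12 F [-6.6703 -3.1994 12.9793] w 0.0856
[305.9231 256.4038] [302 252   9   9  52]
head [193.513  259.4522] [187 254  14  12 115]
[array([-0.0213,  0.2645])]
[array([-0.0224,  0.2629])]
[array([-0.0236,  0.2612])]
```

Head travel is about 99 mm. I'll release by lifting along the face normal.

```bash
python3 -m pendant '[[[0,-0.002,-0.003,0,-1],[0,-0.004,-0.006,0,-1],[0,-0.005,-0.009,0,-1],[0,-0.006,-0.012,0,-1],[0,-0.008,-0.02,0,-1],[0,-0.012,-0.03,0,-1],[0,-0.012,-0.04,0,-1],[0,-0.02,-0.07,0,-1],[0,-0.05,-0.10,0,-1],[0,-0.08,-0.12,0,-1],[0,-0.1,-0.12,0,-1],[0,-0.1,-0.12,0,-1]]]';python3 go.py
python3 - <<'E'
from st import *
S=vision.camera("scene");T=vision.camera("top");cv2.imwrite("pics/t4.png",T)
for c,s in blobs(S,(0,180,90),(4,255,255),(250,215,365,320),4):print(c,s)
for c,s in blobs(T,(105,150,70),(125,255,255),(160,240,245,280),4):print("head",c,s)
for r in (.1,.097,.103):
  d=proj("scene",tow([-.0195,-.075+r,.1088]))-proj("scene",tow([-.0195,-.075,.1088]));print("expected red popped",np.array([280.76,240.0])+d)
a=cv2.resize(S[225:305,260:360],None,fx=4,fy=4,interpolation=cv2.INTER_CUBIC);b=cv2.resize(T[190:270,280:380],None,fx=4,fy=4,interpolation=cv2.INTER_CUBIC)
cv2.imwrite("pics/pop.png",np.hstack([a,b]))
E
```

```text
time: 7.23
eef_pos: [0.3991, -0.0702, 0.2213]
ee_rot: [[-0.151, 0.989, 0.003], [0.989, 0.151, 0.005], [0.004, 0.004, -1.0]]
force: [0.8, 0.7, -0.8]
grip_width: 0.0857
grip_force: 0.0
t7.23 tcp [-0.1652  0.0266  0.2213] yawY -0.13 F [ 0.8829  0.529  -0.7577] w 0.0857
[306.8065 254.5484] [300 248  13  14  93]
head [193.5517 259.4138] [187 254  14  12 116]
expected red popped [306.8945 254.5239]
expected red popped [306.0793 254.0709]
expected red popped [307.7117 254.978 ]
```

View pics/pop.png

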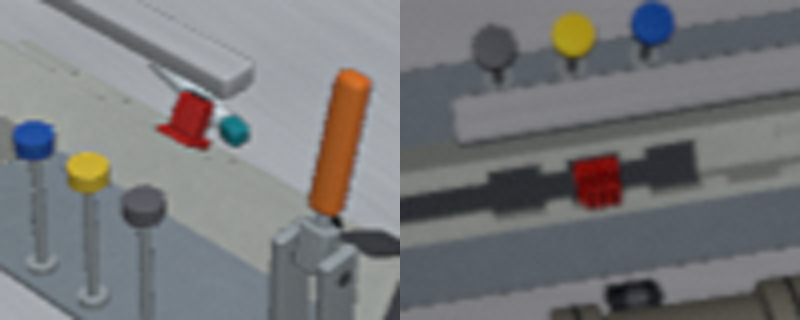

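The cap is up in the hole level with the yellow flag: popped-up red centroid (306.8,254.5) against (306.9,254.5) expected, with the full shoulder visible. Next I'll close the fingers, go up and over behind the lever, then push it along its arc.

```bash
python3 -m pendant '[[[0,0,-0.02,0,0],[0,0,-0.045,0,1],[0,0,-0.07,0,1],[0.02,0.02,-0.085,0,1],[0.045,0.05,-0.085,0,1],[0.07,0.08,-0.085,0,1],[0.095,0.11,-0.085,0,1],[0.12,0.145,-0.085,0,1],[0.145,0.18,-0.085,0,1],[0.163,0.215,-0.085,0,1],[0.163,0.24,-0.085,0,1],[0.163,0.245,-0.085,0,1]]]' 30;python3 go.py .075 .19 .2094 0
python3 - <<'E'
from st import *
S=vision.camera("scene");T=vision.camera("top")
print(blobs(S,(6,170,90),(16,255,255),(300,215,400,330)),blobs(T,(0,180,90),(4,255,255),(280,215,385,250)))
a=cv2.resize(S[190:310,300:400],None,fx=4,fy=4,interpolation=cv2.INTER_CUBIC);cv2.imwrite("pics/lev.png",a)
E
```

```text
time: 8.33
eef_pos: [0.6212, 0.1328, 0.3002]
ee_rot: [[-0.157, 0.988, -0.003], [0.988, 0.157, -0.005], [-0.004, -0.004, -1.0]]
force: [-0.0, -0.4, -1.3]
grip_width: 0.0003
grip_force: 0.0
t8.33 tcp [0.0853 0.1932 0.3002] yawY 0.23 F [-0.0784 -0.3539 -1.3069] w 0.0003
shift tool [-0.0028 -0.01    0.0909]
turn 0.004044840944086123
[(array([344.3829, 260.2416]), array([338, 243,  14,  36, 269]))] [(array([328.84, 234.71]), array([324, 229,  11,  12, 100]))]
```

View pics/lev.png

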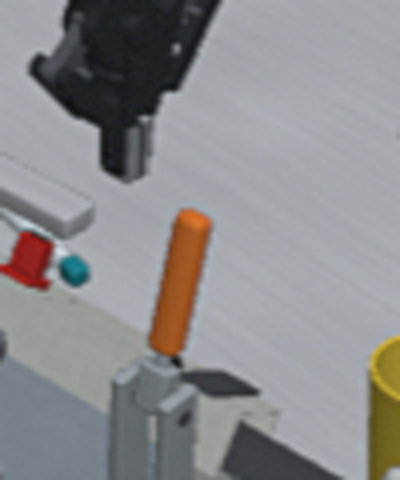

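The fingers are shut and hang behind (+x) and above the lever, which is still at about +0.25 rad with its tip at scene (348,243). The way down is clear.

```bash
python3 -m pendant '[[[-0.003,-0.003,0.03,0,1],[-0.003,-0.005,0.06,0,1],[-0.003,-0.005,0.085,0,1],[-0.003,-0.005,0.091,0,1],[-0.003,-0.005,0.091,0,1]]]';for p in ".0509 .19 .2094" ".0293 .19 .2033" ".0098 .19 .192" "-.0063 .19 .1762" "-.0181 .19 .1569" "-.0227 .19 .1442" "-.0253 .19 .1309"; do python3 go.py $p 0|tail -2;done;python3 go.py
```

```text
time: 8.85
eef_pos: [0.6125, 0.1251, 0.2122]
ee_rot: [[-0.152, 0.988, -0.003], [0.988, 0.152, -0.001], [-0.0, -0.003, -1.0]]
force: [0.4, 0.1, 0.1]
grip_width: -0.0
grip_force: 0.0
shift tool [ 0.003  -0.0247  0.0029]
turn -0.0009913485970415316
shift tool [ 0.003  -0.0463  0.009 ]
turn -0.0009913485970415316
shift tool [ 0.0029 -0.0657  0.0204]
turn -0.0009913485970415316
shift tool [ 0.0029 -0.0818  0.0362]
turn -0.0009913485970415316
shift tool [ 0.0029 -0.0935  0.0556]
turn -0.0009913485970415316
shift tool [ 0.0029 -0.0981  0.0683]
turn -0.0009913485970415316
shift tool [ 0.0029 -0.1007  0.0816]
turn -0.0009913485970415316
t8.85 tcp [0.0756 0.187  0.2122] yawY -0.06 F [0.4014 0.0191 0.1435] w -0.0
```

```bash
python3 -m pendant '[[[0.003,-0.01,0.001,0,1],[0.003,-0.0247,0.003,0,1],[0.003,-0.035,0.006,0,1],[0.003,-0.046,0.009,0,1],[0.003,-0.056,0.0145,0,1],[0.003,-0.0657,0.0204,0,1],[0.003,-0.074,0.028,0,1],[0.003,-0.0818,0.0362,0,1],[0.003,-0.088,0.0455,0,1],[0.003,-0.0935,0.0556,0,1],[0.003,-0.098,0.068,0,1],[0.003,-0.098,0.068,0,1]]]';python3 go.py -.0253 .19 .129
```

```text
time: 9.85
eef_pos: [0.5161, 0.1133, 0.1457]
ee_rot: [[-0.152, 0.988, 0.0], [0.988, 0.152, 0.001], [0.001, 0.0, -1.0]]
force: [-0.6, 0.3, 0.1]
grip_width: 0.0
grip_force: 0.0
t9.85 tcp [-0.0215  0.1901  0.1457] yawY -0.05 F [-0.5609  0.3519  0.0836] w 0.0
shift tool [-0.0001 -0.0038  0.0167]
```

```bash
python3 -m pendant '[[[0,-0.001,0.005,0,1],[0,-0.002,0.009,0,1],[0,-0.003,0.013,0,1],[0,-0.003,0.016,0,1],[0,-0.003,0.018,0,1],[0,-0.003,0.019,0,1],[0,-0.003,0.019,0,1]]]';python3 go.py
python3 - <<'E'
from st import *
S=vision.camera("scene")
print(blobs(S,(6,170,90),(16,255,255),(290,215,400,330)))
for a in(1.3,1.4,1.5,1.55):
  print(a,[proj("scene",tow(np.array([.05,.19,.12])+r*np.array([-np.sin(a),0,np.cos(a)]))) for r in(.125,.079)])
E
```

```text
time: 10.43
eef_pos: [0.5144, 0.1132, 0.1299]
ee_rot: [[-0.152, 0.988, 0.0], [0.988, 0.152, 0.003], [0.003, 0.001, -1.0]]
force: [-16.8, -4.7, 44.6]
grip_width: -0.0
grip_force: 22.1
t10.43 tcp [-0.0232  0.1903  0.1299] yawY -0.06 F [-17.2745  -2.0683  44.5976] w -0.0
[(array([358.7955, 274.7784]), array([346, 264,  26,  22, 176]))]
1.3 [array([370.0656, 256.9802]), array([358.6205, 268.8284])]
1.4 [array([370.418 , 260.4188]), array([358.8972, 270.9898])]
1.5 [array([370.4607, 264.0929]), array([358.971 , 273.3171])]
1.55 [array([370.3675, 266.0073]), array([358.9324, 274.5359])]
```

The lever is at its stop: handle centroid (358.8,274.8) against (358.9,274.5) expected at 1.55 rad. I'll lift away and check.

```bash
python3 -m pendant '[[[0,0,-0.005,0,1],[0,0,-0.015,0,1],[0,0,-0.04,0,1],[0,0,-0.075,0,1],[0,0,-0.11,0,1],[0,-0.02,-0.14,0,1],[0,-0.05,-0.15,0,1],[0,-0.085,-0.15,0,1],[0,-0.12,-0.15,0,1],[0,-0.15,-0.15,0,1],[0,-0.15,-0.15,0,1],[0,-0.15,-0.15,0,1]]]'
python3 - <<'E'
from go import *
rep();S=vision.camera("scene");T=vision.camera("top")
print(blobs(S,(6,170,90),(16,255,255),(290,215,400,330)),blobs(S,(0,180,90),(4,255,255),(250,215,340,320),4))
cv2.imwrite("pics/end.png",np.vstack([np.hstack([cv2.resize(S[190:340,180:440],(400,231)),cv2.resize(T[150:330,180:420],(400,300))[:231]]),cv2.resize(S,(800,600))[:0]]) if 0 else np.hstack([cv2.resize(S[190:340,200:400],(400,300)),cv2.resize(T[150:310,180:393],(400,300))]))
E
```

```text
time: 11.48
eef_pos: [0.3648, 0.0902, 0.2769]
ee_rot: [[-0.153, 0.988, 0.001], [0.988, 0.153, 0.003], [0.002, 0.002, -1.0]]
force: [0.4, -0.3, 0.2]
grip_width: -0.0002
grip_force: 0.0
t11.48 tcp [-0.1746  0.1903  0.2769] yawY 0.02 F [ 0.3981 -0.3303  0.2241] w -0.0002
[(array([358.8957, 274.0474]), array([346, 264,  26,  22, 211]))] [(array([306.8842, 254.5684]), array([300, 248,  13,  14,  95]))]
```

View pics/end.png

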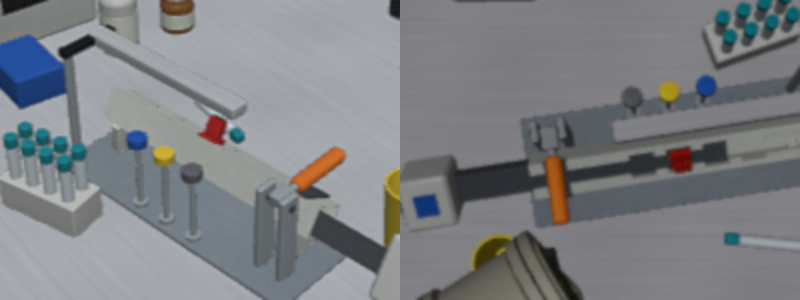

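The final picture shows the orange lever lying level across the tube (handle centre at scene (359,274), outline unchanged since it was pressed on the stop). The red cap is up beside the yellow flag at (306.9,254.6), the bystanders are in place, and the robot is clear.

```bash
python3 -c "
from bench import ctrl
print(ctrl.hand_in())"
```

```text
the job is handed in; nothing more can be done
None
```

The red button has popped up in the hole beside the yellow flag (reach about 0.10 m), the orange clamp lever was then pushed down to its stop, and the job was handed in at about 11.5 s; one thing to know is that the closed fingertips pressed the lever with about 45 N at its stop, which I took to be outside the 40 N limit because that covers the arm and gripper body.

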